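Unhook the round specimen basket

TASK

Two specimen baskets hang by their bails on safety hooks over the lab bench. Take the round one off its hook, pushing its bail back against the hook's sprung keeper until the keeper opens and the bail is out from under the hook's nose, then lifting it off, and stand it upright in the middle of the white tray. Set it down gently, do not drop it, and leave the square basket hanging as it is.

Things in the scene. Friction and masses are not known exactly. Their poses are not given: they have to be found in the camera images.
- round_basket: Round steel-wire basket, diameter 100 mm, 55 mm tall, about 0.25 kg, vials fixed inside, rigid bail above. Origin: middle of the bail's top bar, where the hook carries it: grasp 36 mm to either side along y. Bar 8 x 8 mm in section, 120 mm long along y, bent down at its ends. z up. Rim 105 mm, flat underside 160 mm below the origin. Hung, the bar is 200 mm above the bench.
- hook (a point): Round basket's fixed hook: where the middle of the hung bar lies. Plate 14 mm thick in y. Arm under the bar, from a post at x +118 mm; the tip's front is at x -24; its nose covers the bar up to x +8, underside 12, top 24 above this point, highest part. Lug to 42 below. Free the bar: 22 mm to +x (13-35), up 42 (30-55), then 110 or more to -x over the nose, till the basket is clear of the arm.
- keeper (a joint): Sprung keeper of the round basket's hook: steel stirrup 24 mm wide (y) straddling the arm, on a pin 35 mm below and 14 mm to +x of the hung bar. Rad: 0 closed, upright behind the nose, 6 mm behind the bar's back face; grows (to 1.0) as the bar pushes it to +x. 22 mm of push opens it about 0.4 rad at 2 to 4 N; springs shut by itself.
- tray_in (a point): Centre of the inner floor of the fixed white square tray, 180 x 180 mm outside, walls 4 mm thick; floor 4 mm and rim 22 mm above the bench. x and y along its sides, z up.
- square_basket: Bystander: square steel-wire basket, 92 x 92 mm, with the same bail on the same kind of hook. Origin at the middle of its bail's top bar. Leave it hanging.
Things that resemble listed ones, but are neither listed nor needed, are in the scene too. What is shaped like the round_basket but pink is not meant. What is shaped like the part that bears hook but green or turquoise is not meant.

How it is judged:
By the outcome, as a careful person would: the job done as asked, in the order asked, and still so for the second after the job is handed in, with the robot touching nothing.
It also fails if it takes over 45 s, if anything falls off the work surface, if the arm or the gripper's body presses on something with over 40 N, if the wrist force passes 120 N, or if a joint passes its speed limit or range.

ROBOT

A 6-joint arm with a two-finger parallel gripper is mounted at the origin on the work surface. World frame = base frame: x ahead of the robot, y to its left, z up, the work surface at z = 0. Lengths are in m, angles in rad, forces in N, time in s.
With the tool pointing down it reaches from about 0.225 to 0.875 m from the base axis. Payload 3.4 kg.
Tool frame: the origin (TCP) lies between the finger pads; the fingertips stand 25 mm ahead of it and the grasp point (between the pads) lies 6 mm ahead of it (manip.tips_ahead is the distance from the TCP to the fingertips, in m); z points along the fingers, x is the direction in which the jaws open and shut, and the axes are right-handed (so a half turn about z gives the same grasp; the last joint's range is limited). The gripper opens to 85 mm and grips with 20 to 120 N. Pads are 22 mm wide; open, the fingers measure 114 mm over their backs; the gripper's body (76 mm by 85 mm) begins 54 mm behind the grasp point. The pads swing forward as they close: fully open they stand 13 mm farther back than shut.
Start: joints at [-1.411, 0.276, 1.505, -0, 1.361, -0.121], TCP at [0.159, -0.553, 0.256] pointing down, gripper open.
Joint ranges: [-2.89, 2.89], [-0.75, 2.08], [0.22, 2.7], [-1.18, 4.32], [0.11, 2.71], [-2.7, 2.7]. Speed limits (rad/s): [2.57, 2.57, 3.14, 3.14, 3.14, 3.14].

INTERFACE

Orientations are given as a unit quaternion [w, x, y, z].
In Python, from rig import manip gives the robot as it stands. The module is installed in compiled form; this text tells all that it offers.
- The arm moves only by the tool send_rows, never from a script. Its argument "plan" is a list of rows, each an object with "linear": the shift along the tool's x, y, z in m, a list of three; "delta_rot": the turn, a rotation vector about the tool's x, y, z in degrees, a list of three; "fingers": the finger opening in m, from 0 to 0.0854. A call has 1 to 12 rows; each row shifts and turns the pose as measured when the row begins, along the tool's axes as they then stand; what a row does not reach is not made up. A row lasts 1/12 s, in which the tool goes at most 41.7 mm and 7.16 degrees, less where a joint would pass 70% of its speed; a pose out of reach is approached as far as the arm can. A call with a gripper value outside its range is refused whole. The fingers move at their own pace and stop on an object; "force" is the grip in N (left out, the last holds). Time passes only in rows, so rows that do not move let the fingers close. It gives the time, the measured TCP pose, the force and the opening at its end, in the units of the state.
- manip.get_state(): the state, without advancing time (a new reading comes with each control period).
- manip.get_image(name): name is "side" or "top"; returns the picture (480x640x3 uint8, red, green, blue); there is no depth.
- manip.camera_info(name): a dict with "K" (3x3 intrinsics, pixels), "rvec" (rotation vector, rad) and "tvec" (3), from world to camera coordinates, as OpenCV has them. Camera axes: x right, y down, z forward; pixel columns grow to the right and rows downward; lengths in m; the calibration is good to about 2 mm. A picture is of the moment at which its call begins. camera_info takes no time and is no camera call.
- manip.sign_off(): hands the job in, once; it reports no verdict.
Trained networks look in the newest picture that a camera, given by its name, has taken for a name from the list of things; names that differ only in an ending like _2 or _b are one class to them, and where a whole thing is asked for, a point or a joint stands for the part that bears it (a point fixed in the world has none). Each returns a list of dicts, best first, with "p" (0 to 1); they miss things now and then, are a little off and sometimes report something else, mostly with a low value. They report only what shows in the picture. A call takes as long as a camera call. They do not tell look-alikes from the thing itself.
- manip.find_in(thing, camera): "extent" ([left, top, right, bottom] in pixels, round what is visible of it).
- manip.masks_of(thing, camera): "pixels" (480x640 bool, what is visible of it) and "extent" ([left, top, right, bottom] in pixels, round what is visible of it).
The state is a dict: "clock": time; "qpos": joint angles; "qd": joint speeds; "effort": joint torques, N m; "position": TCP position; "ee_rot": TCP orientation; "contact_force": force on the tool from outside, world axes, zero at the start; "moment": the same for the moment, N m; "width": finger opening in m.
Only numpy, scipy, OpenCV 4.12 (cv2) and the standard library are available. Lean on these libraries where they do the work, as an engineer would, in place of code of your own. Each camera call takes 0.05 s, during which the arm holds its last target. There are 200 camera calls.

## Working session

There is one attempt and no reset: what is moved stays moved. The work goes in short steps, Python scripts to look and compute and a tool call to move; the robot and the scene stay as the last step left them, time stands still between calls to the robot, and variables do not carry over. Pictures are saved under pics/ and viewed, about 8 in all and at most 12, crops included, and the job is handed in when it is done.

Besides the shell and the picture viewer there is one more tool, called after "Call:" as name([rows], argument=value, ...), one row to a line, values as JSON. send_rows: Moves the arm, as the interface text tells. Its arguments: {"type":"object","properties":{"plan":{"type":"array","items":{"type":"object","properties":{"linear":{"type":"array","items":{"type":"number"}},"delta_rot":{"type":"array","items":{"type":"number"}},"fingers":{"type":"number"}}}},"force":{"type":"number"}},"required":["plan"]}

```bash
mkdir -p pics; python3 - <<'E'
from rig import manip
import cv2,numpy as np
for c in("side","top"):
    im=manip.get_image(c); cv2.imwrite(f"pics/{c}0.png",im[:,:,::-1])
    i=manip.camera_info(c);R=cv2.Rodrigues(np.array(i["rvec"],float))[0];print(c,np.round(i["K"],1).tolist(),(-R.T@np.array(i["tvec"]).ravel()).round(3),R.round(3).tolist())
    for t in("round_basket","hook","tray_in","square_basket","keeper"):
        print(t,[(np.round(d["extent"]).tolist(),round(d["p"],2)) for d in manip.find_in(t,c)])
s=manip.get_state();print(s)
E
```

```text
side [[506.5, 0.0, 317.3], [0.0, 506.5, 236.5], [0.0, 0.0, 1.0]] [-0.15   0.719  1.101] [[-0.691, -0.723, 0.007], [-0.557, 0.527, -0.641], [0.46, -0.447, -0.767]]
round_basket [([254.0, 172.0, 295.0, 240.0], 0.63), ([293.0, 145.0, 329.0, 210.0], 0.58)]
hook [([226.0, 158.0, 296.0, 246.0], 0.87), ([154.0, 288.0, 229.0, 392.0], 0.76), ([304.0, 284.0, 390.0, 386.0], 0.74)]
tray_in [([305.0, 201.0, 396.0, 274.0], 0.8)]
square_basket [([343.0, 108.0, 389.0, 172.0], 0.76)]
keeper [([176.0, 320.0, 188.0, 335.0], 0.44), ([358.0, 309.0, 371.0, 329.0], 0.43), ([260.0, 177.0, 261.0, 190.0], 0.41)]
top [[543.4, 0.0, 312.2], [0.0, 543.4, 242.1], [0.0, 0.0, 1.0]] [0.312 0.15  1.584] [[-0.002, -1.0, -0.005], [-0.998, 0.002, -0.067], [0.067, 0.005, -0.998]]
round_basket [([290.0, 154.0, 338.0, 195.0], 0.9), ([351.0, 137.0, 387.0, 189.0], 0.82)]
hook [([150.0, 199.0, 208.0, 266.0], 0.87), ([250.0, 284.0, 298.0, 356.0], 0.78), ([292.0, 118.0, 336.0, 187.0], 0.65)]
tray_in [([323.0, 205.0, 393.0, 267.0], 0.58), ([430.0, 146.0, 485.0, 188.0], 0.55)]
square_basket [([429.0, 149.0, 486.0, 189.0], 0.89)]
keeper []
{'clock': 0.6, 'qpos': array([-1.41101121e+00,  2.75852536e-01,  1.50491051e+00, -8.92483077e-06,
        1.36072191e+00, -1.20975427e-01]), 'qd': array([-6.45638649e-04, -5.40791060e-04, -6.40677650e-04, -5.03465933e-05,
       -2.58870324e-04,  1.15983258e-03]), 'effort': array([-1.10002231e-03, -4.16391313e+01, -2.45982957e+01, -1.82451467e-04,
        4.05362671e-04, -1.41702511e-06]), 'position': array([ 0.1593322 , -0.55249626,  0.25635091]), 'ee_rot': array([ 4.04758702e-05,  7.99089569e-01, -6.01211991e-01,  3.57825378e-05]), 'contact_force': array([ 1.0301501 , -0.00479108,  0.6630787 ]), 'moment': array([-0.01177847, -0.00709095, -0.07269553]), 'width': 0.08496772943372478}
```

View pics/side0.png

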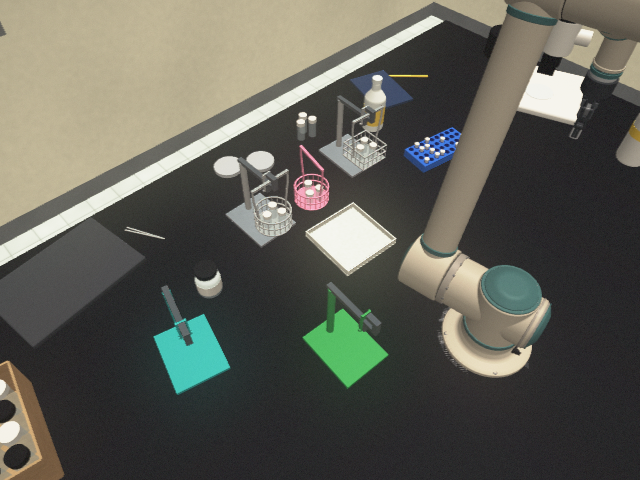

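View pics/top0.png

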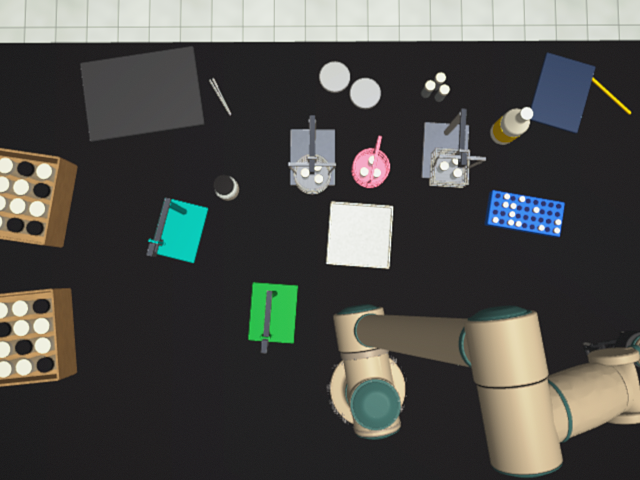

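The round basket hangs at side (272,210) and top (312,172) on a grey stand, and the white tray is at top (360,235). The pink basket and the green and turquoise hooks are decoys. I'll zoom in.

```bash
python3 - <<'E'
import cv2,numpy as np
a=cv2.imread("pics/side0.png")[150:250,220:320];b=cv2.imread("pics/top0.png")[110:210,270:400]
a=cv2.resize(a,None,fx=4,fy=4,interpolation=2);b=cv2.resize(b,None,fx=4,fy=4,interpolation=2)[:,:400]
cv2.imwrite("pics/c0.png",np.hstack([a,b]))
E
```

```text
(no output)
```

View pics/c0.png

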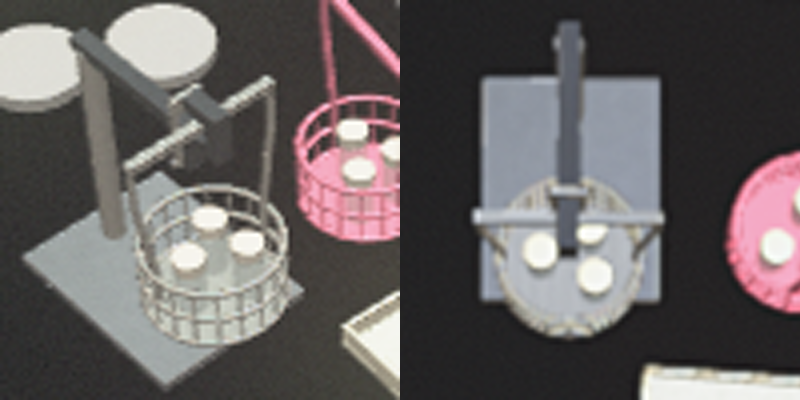

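The bar ends are at side (252,191.4) and (287.6,170), and top (288.9,164.1) and (334.9,163.9). The arm points along world -x. I'll triangulate these and measure the tray.

```bash
cat >h.py <<'E'
from rig import manip
import cv2,numpy as np
def cam(c):
    i=manip.camera_info(c);R=cv2.Rodrigues(np.array(i["rvec"],float))[0];return np.array(i["K"]),R,np.array(i["tvec"],float).ravel()
def ray(c,u):
    K,R,t=cam(c);d=R.T@np.linalg.solve(K,[u[0],u[1],1]);return -R.T@t,d
def onz(c,u,z):
    o,d=ray(c,u);return o+d*(z-o[2])/d[2]
def tri(us,ut):
    (a,d),(b,e)=ray("side",us),ray("top",ut)
    s=np.linalg.lstsq(np.c_[d,-e],b-a,rcond=None)[0];p,q=a+d*s[0],b+e*s[1];return (p+q)/2,np.linalg.norm(p-q)
def proj(c,p):
    K,R,t=cam(c);q=K@(R@np.array(p)+t);return q[:2]/q[2]
E
python3 - <<'E'
from h import *
np.set_printoptions(precision=4,suppress=True)
S=[(252.1,191.4),(287.6,170.1)];T=[(288.9,164.1),(334.9,163.9)]
# side camera is at +y: left in image = +y
for a,b in zip(S,T): print(tri(a,b),onz("top",b,.2),onz("side",a,.2))
for y in(117.1,140,172): pass
print("arm",onz("top",(270+42.1-.0,117),.22),onz("top",(270+41.9,171),.22))
im=manip.get_image("top")
for c,box in(("top",(315,195,405,275)),("side",(300,195,402,280))):
    im=manip.get_image(c);m=manip.masks_of("tray_in",c)
    for d in m:
        e=d["extent"];k=d["pixels"]
        if box[0]<(e[0]+e[2])/2<box[2] and box[1]<(e[1]+e[3])/2<box[3]:
            r=cv2.minAreaRect(np.argwhere(k)[:,::-1].astype(np.float32));
            pts=np.array([onz(c,p,.022 )[:2] for p in np.argwhere(k)[:,::-1]],np.float32)
            print(c,d["p"],cv2.minAreaRect(pts),pts.mean(0))
E
```

```text
(array([0.6041, 0.2152, 0.2061]), np.float64(0.0018476530430704716)) [0.606  0.2161 0.2   ] [0.6084 0.2112 0.2   ]
(array([0.605 , 0.0969, 0.2021]), np.float64(0.0021058593686945513)) [0.6062 0.0976 0.2   ] [0.6059 0.0948 0.2   ]
arm [0.7234 0.156  0.22  ] [0.5839 0.1568 0.22  ]Traceback (most recent call last):
  File "<stdin>", line 15, in <module>
  File "h.py", line 8, in onz
    o,d=ray(c,u);return o+d*(z-o[2])/d[2]
        ~~~^^^^^
  File "h.py", line 6, in ray
    K,R,t=cam(c);d=R.T@np.linalg.solve(K,[u[0],u[1],1]);return -R.T@t,d
          ~~~^^^
  File "h.py", line 4, in cam
    i=manip.camera_info(c);R=cv2.Rodrigues(np.array(i["rvec"],float))[0];return np.array(i["K"]),R,np.array(i["tvec"],float).ravel()
ValueError: time passes only in moves, steps and waits
```

```bash
sed -i 's/^def cam/import functools\n@functools.cache\ndef cam/' h.py
python3 - <<'E'
from h import *
np.set_printoptions(precision=4,suppress=True)
for c,box in(("top",(315,195,405,275)),("side",(300,195,402,280))):
    im=manip.get_image(c)
    for d in manip.masks_of("tray_in",c):
        e=d["extent"];k=d["pixels"]
        if box[0]<(e[0]+e[2])/2<box[2] and box[1]<(e[1]+e[3])/2<box[3]:
            pts=np.array([onz(c,p,.02 )[:2] for p in np.argwhere(k)[:,::-1]],np.float32)
            print(c,d["p"],e,cv2.minAreaRect(pts),pts.mean(0))
for c in("top","side"):
    im=manip.get_image(c).astype(int);x0,y0,x1,y1=(320,195,400,275) if c=="top" else (303,200,399,276)
    k=im[y0:y1,x0:x1].min(2)>130
    n,l,st,_=cv2.connectedComponentsWithStats(k.astype(np.uint8));j=1+st[1:,4].argmax()
    pts=np.array([onz(c,(p[1]+x0,p[0]+y0),.02)[:2] for p in np.argwhere(l==j)],np.float32)
    print(c,cv2.minAreaRect(pts),pts.mean(0))
s=manip.get_state();print(s["clock"])
E
```

```text
top 0.66 [325.7, 205.2, 393.2, 267.2] ((0.4368649125099182, 0.021044477820396423), (0.1827426552772522, 0.1806413233280182), 85.65323638916016) [0.4366 0.02  ]
side 0.68 [306.8, 198.6, 394.0, 276.4] ((0.4349534809589386, 0.023968368768692017), (0.19460634887218475, 0.1951020210981369), 86.2501220703125) [0.4313 0.0262]
top ((0.43852806091308594, 0.02077510952949524), (0.18176649510860443, 0.18214431405067444), 85.6146240234375) [0.4381 0.0207]
side ((0.43566155433654785, 0.02221512794494629), (0.19035089015960693, 0.19053061306476593), 85.6461410522461) [0.4329 0.0249]
1.05
```

Call:
send_rows([
  {"linear": [0,0,-0.014],"delta_rot": [0,0,-6.2],"fingers": 0.05},
  {"linear": [0,0,-0.014],"delta_rot": [0,0,-6.2],"fingers": 0.05},
  {"linear": [0,0,-0.014],"delta_rot": [0,0,-6.2],"fingers": 0.05},
  {"linear": [0,0,-0.014],"delta_rot": [0,0,-6.2],"fingers": 0.05},
  {"linear": [0,0,-0.014],"delta_rot": [0,0,-6.2],"fingers": 0.05},
  {"linear": [0,0,-0.014],"delta_rot": [0,0,-6.2],"fingers": 0.05},
  {"linear": [0,0,-0.014],"delta_rot": [0,0,-6.2],"fingers": 0.05},
  {"linear": [0,0,-0.014],"delta_rot": [0,0,-6.2],"fingers": 0.05},
  {"linear": [0,0,-0.014],"delta_rot": [0,0,-6.2],"fingers": 0.05},
  {"linear": [0,0,-0.014],"delta_rot": [0,0,-6.2],"fingers": 0.05},
  {"linear": [0,0,-0.014],"delta_rot": [0,0,-6.2],"fingers": 0.05},
  {"linear": [0,0,-0.014],"delta_rot": [0,0,-6.2],"fingers": 0.05},
])

```text
clock: 2.05
position: [0.159, -0.5506, 0.4276]
ee_rot: [-0.005, 0.999, 0.036, -0.001]
contact_force: [-0.5, -0.3, -1.0]
width: 0.0501
```

Call:
send_rows([
  {"linear": [0.018,-0.034,0]},
  {"linear": [0.018,-0.034,0]},
  {"linear": [0.018,-0.034,0]},
  {"linear": [0.018,-0.034,0]},
  {"linear": [0.018,-0.034,0]},
  {"linear": [0.018,-0.034,0]},
  {"linear": [0.018,-0.034,0]},
  {"linear": [0.018,-0.034,0]},
  {"linear": [0.018,-0.034,0]},
  {"linear": [0.018,-0.034,0]},
  {"linear": [0.018,-0.034,0]},
  {"linear": [0.018,-0.034,0]},
])

```text
$.plan[0]: bad value
```

Call:
send_rows([
  {"linear": [0.018,-0.034,0],"delta_rot": [0,0,0],"fingers": 0.05},
  {"linear": [0.018,-0.034,0],"delta_rot": [0,0,0],"fingers": 0.05},
  {"linear": [0.018,-0.034,0],"delta_rot": [0,0,0],"fingers": 0.05},
  {"linear": [0.018,-0.034,0],"delta_rot": [0,0,0],"fingers": 0.05},
  {"linear": [0.018,-0.034,0],"delta_rot": [0,0,0],"fingers": 0.05},
  {"linear": [0.018,-0.034,0],"delta_rot": [0,0,0],"fingers": 0.05},
  {"linear": [0.018,-0.034,0],"delta_rot": [0,0,0],"fingers": 0.05},
  {"linear": [0.018,-0.034,0],"delta_rot": [0,0,0],"fingers": 0.05},
  {"linear": [0.018,-0.034,0],"delta_rot": [0,0,0],"fingers": 0.05},
  {"linear": [0.018,-0.034,0],"delta_rot": [0,0,0],"fingers": 0.05},
  {"linear": [0.018,-0.034,0],"delta_rot": [0,0,0],"fingers": 0.05},
  {"linear": [0.018,-0.034,0],"delta_rot": [0,0,0],"fingers": 0.05},
])

```text
clock: 3.05
position: [0.3481, -0.1196, 0.4299]
ee_rot: [0.0, 1.0, 0.03, 0.002]
contact_force: [1.2, -1.2, -0.1]
width: 0.0499
```

Call:
send_rows([
  {"linear": [0.0,0.0,0],"delta_rot": [0,0,3.4],"fingers": 0.05},
  {"linear": [0.025,-0.024,0],"delta_rot": [0,0,0],"fingers": 0.05},
  {"linear": [0.025,-0.024,0],"delta_rot": [0,0,0],"fingers": 0.05},
  {"linear": [0.025,-0.024,0],"delta_rot": [0,0,0],"fingers": 0.05},
  {"linear": [0.025,-0.024,0],"delta_rot": [0,0,0],"fingers": 0.05},
  {"linear": [0.025,-0.024,0],"delta_rot": [0,0,0],"fingers": 0.05},
  {"linear": [0.025,-0.024,0],"delta_rot": [0,0,0],"fingers": 0.05},
  {"linear": [0.025,-0.024,0],"delta_rot": [0,0,0],"fingers": 0.05},
  {"linear": [0.025,-0.024,0],"delta_rot": [0,0,0],"fingers": 0.05},
  {"linear": [0.025,-0.024,0],"delta_rot": [0,0,0],"fingers": 0.05},
  {"linear": [0,0,0],"delta_rot": [0,0,0],"fingers": 0.05},
  {"linear": [0,0,0],"delta_rot": [0,0,0],"fingers": 0.05},
])

```text
clock: 4.05
position: [0.5817, 0.1208, 0.432]
ee_rot: [0.001, 1.0, 0.006, 0.006]
contact_force: [-0.2, 0.0, 0.7]
width: 0.0498
```

Call:
send_rows([
  {"linear": [0.006,0,0.02],"delta_rot": [0,-0.7,0.7],"fingers": 0.05},
  {"linear": [0.006,0,0.025],"delta_rot": [0,0,0],"fingers": 0.05},
  {"linear": [0.006,0,0.025],"delta_rot": [0,0,0],"fingers": 0.05},
  {"linear": [0.005,0,0.025],"delta_rot": [0,0,0],"fingers": 0.05},
  {"linear": [0,0,0.025],"delta_rot": [0,0,0],"fingers": 0.05},
  {"linear": [0,0,0.02],"delta_rot": [0,0,0],"fingers": 0.05},
  {"linear": [0,0,0.015],"delta_rot": [0,0,0],"fingers": 0.05},
  {"linear": [0,0,0.01],"delta_rot": [0,0,0],"fingers": 0.05},
  {"linear": [0,0,0],"delta_rot": [0,0,0],"fingers": 0.05},
  {"linear": [0,0,0],"delta_rot": [0,0,0],"fingers": 0.05},
])

```text
clock: 4.88
position: [0.6016, 0.1141, 0.2643]
ee_rot: [0.002, 1.0, -0.003, 0.002]
contact_force: [0.5, 0.4, 0.3]
width: 0.0498
```

```bash
python3 - <<'E'
from h import *
s=manip.get_state();p=s["position"];print(p,s["ee_rot"],s["contact_force"])
o=[]
for c in("side","top"):
    im=manip.get_image(c)[:,:,::-1].copy()
    u=proj(c,(.605,.156,.2));x,y=int(u[0])-50,int(u[1])-50
    z=cv2.resize(im[y:y+100,x:x+100],None,fx=4,fy=4,interpolation=2)
    for q,col in(((.605,.12,.2),(0,0,255)),((p[0],p[1],p[2]-.025),(0,255,0)),((.605,.156,.2),(255,0,0))):
        v=proj(c,q);cv2.circle(z,tuple(int(a) for a in ((v-[x,y]+.5)*4)),3,col,-1)
    o.append(z)
cv2.imwrite("pics/c1.png",np.hstack(o))
E
```

```text
[0.60164619 0.11405154 0.26432269] [ 0.00186359  0.99999117 -0.00326336  0.00187994] [0.50036475 0.44339629 0.30443288]
```

View pics/c1.png

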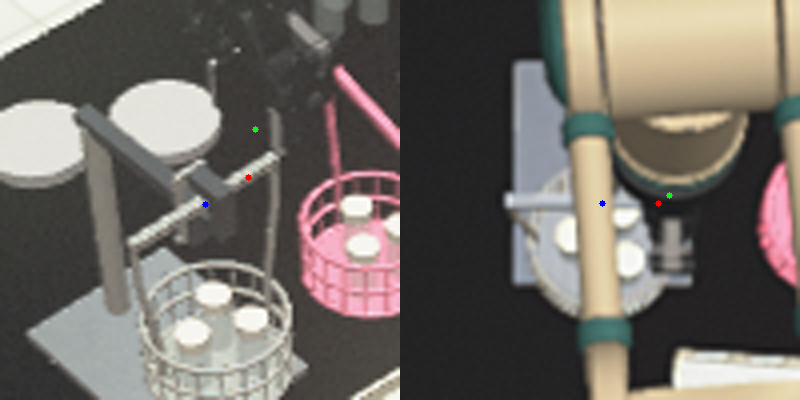

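The bar's projected points sit on the bar in both views, and the fingers straddle its -y half. I'll descend now.

Call:
send_rows([
  {"linear": [0.0015,-0.003,0.01],"delta_rot": [0,0,0],"fingers": 0.05},
  {"linear": [0.001,-0.003,0.012],"delta_rot": [0,0,0],"fingers": 0.05},
  {"linear": [0.001,0,0.012],"delta_rot": [0,0,0],"fingers": 0.05},
  {"linear": [0,0,0.012],"delta_rot": [0,0,0],"fingers": 0.05},
  {"linear": [0,0,0.006],"delta_rot": [0,0,0],"fingers": 0.05},
  {"linear": [0,0,0],"delta_rot": [0,0,0],"fingers": 0.05},
  {"linear": [0,0,0],"delta_rot": [0,0,0],"fingers": 0.05},
])

```text
clock: 5.57
position: [0.611, 0.1219, 0.2168]
ee_rot: [0.001, 1.0, -0.003, 0.011]
contact_force: [0.4, -0.8, -0.3]
width: 0.0502
```

Call:
send_rows([
  {"linear": [-0.003,0.001,0.005],"delta_rot": [0,-1.2,-0.3],"fingers": 0.05},
  {"linear": [-0.003,0,0.004],"delta_rot": [0,0,0],"fingers": 0.05},
  {"linear": [0,0,0],"delta_rot": [0,0,0],"fingers": 0.05},
  {"linear": [0,0,0],"delta_rot": [0,0,0],"fingers": 0.05},
])

```text
clock: 5.9
position: [0.6058, 0.1211, 0.2091]
ee_rot: [0.0, 1.0, -0.0, 0.001]
contact_force: [0.8, -0.7, 0.6]
width: 0.0502
```

Well aligned, so I'll go down 2 mm and close the fingers.

Call:
send_rows([
  {"linear": [0,0,0.002],"delta_rot": [0,0,0],"fingers": 0.03},
  {"linear": [0,0,0],"delta_rot": [0,0,0],"fingers": 0.02},
  {"linear": [0,0,0],"delta_rot": [0,0,0],"fingers": 0.012},
  {"linear": [0,0,0],"delta_rot": [0,0,0],"fingers": 0.0},
  {"linear": [0,0,0],"delta_rot": [0,0,0],"fingers": 0.0},
  {"linear": [0,0,0],"delta_rot": [0,0,0],"fingers": 0.0},
  {"linear": [0,0,0],"delta_rot": [0,0,0],"fingers": 0.0},
  {"linear": [0,0,0],"delta_rot": [0,0,0],"fingers": 0.0},
], force=70)

```text
clock: 6.57
position: [0.6063, 0.121, 0.2077]
ee_rot: [0.0, 1.0, -0.0, 0.002]
contact_force: [1.0, -0.8, 0.3]
width: 0.0064
```

Call:
send_rows([
  {"linear": [0,0,-0.003],"delta_rot": [0,0,0],"fingers": 0.0},
  {"linear": [0.004,0,0],"delta_rot": [0,0,0],"fingers": 0.0},
  {"linear": [0.005,0,0],"delta_rot": [0,0,0],"fingers": 0.0},
  {"linear": [0.005,0,0],"delta_rot": [0,0,0],"fingers": 0.0},
  {"linear": [0,0,0],"delta_rot": [0,0,0],"fingers": 0.0},
  {"linear": [0,0,0],"delta_rot": [0,0,0],"fingers": 0.0},
])

```text
clock: 7.07
position: [0.6186, 0.1208, 0.2095]
ee_rot: [0.001, 1.0, 0.0, -0.002]
contact_force: [-2.6, -0.1, -0.8]
width: 0.006
```

```bash
python3 - <<'E'
from h import *
im=manip.get_image("side")[:,:,::-1]
cv2.imwrite("pics/c2.png",cv2.resize(im[140:250,210:340],None,fx=5,fy=5,interpolation=2))
s=manip.get_state();print(s["contact_force"],s["width"],s["moment"])
E
```

```text
[-1.43161     0.04722027  0.35916619] 0.006183276426054892 [-0.0536064   0.36977121  0.03283137]
```

View pics/c2.png

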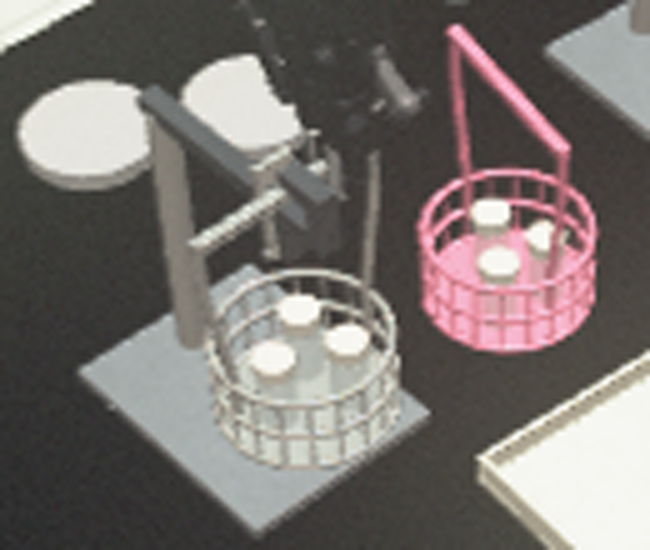

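The bar sits in the jaws and has moved back to the keeper. I'll push the rest of the way.

Call:
send_rows([
  {"linear": [0.005,0,0],"delta_rot": [0,0,0],"fingers": 0.0},
  {"linear": [0.005,0,0],"delta_rot": [0,0,0],"fingers": 0.0},
  {"linear": [0.002,0,0],"delta_rot": [0,0,0],"fingers": 0.0},
  {"linear": [0,0,0],"delta_rot": [0,0,0],"fingers": 0.0},
  {"linear": [0,0,0],"delta_rot": [0,0,0],"fingers": 0.0},
])

```text
clock: 7.53
position: [0.629, 0.1208, 0.2079]
ee_rot: [0.001, 1.0, 0.0, -0.006]
contact_force: [-4.2, -0.7, -0.3]
width: 0.0063
```

```bash
python3 - <<'E'
from h import *
s=manip.get_state();print(s["position"],s["contact_force"],s["width"],s["moment"])
im=manip.get_image("side")[:,:,::-1]
cv2.imwrite("pics/c3.png",cv2.resize(im[140:250,210:340],None,fx=5,fy=5,interpolation=2))
E
```

```text
[0.62898601 0.12076256 0.20787608] [-4.18164661 -0.7204446  -0.32810594] 0.006336683898240167 [-0.03791179  0.52972221  0.1347543 ]
```

View pics/c3.png

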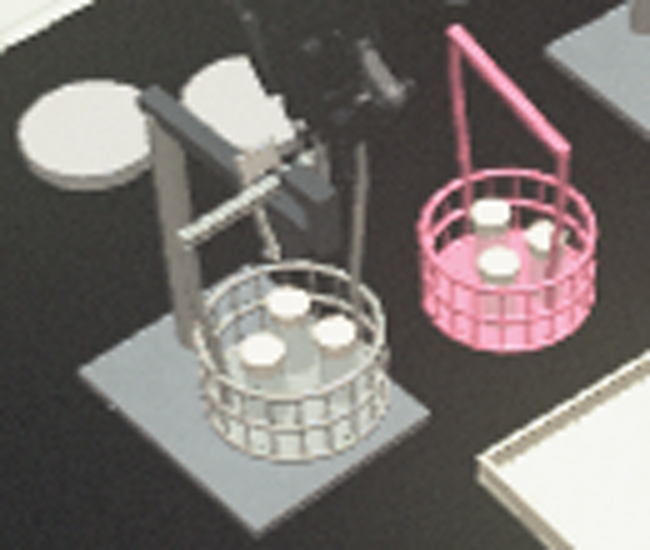

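The keeper is tilted open and the bar is behind the nose. I'll lift.

Call:
send_rows([
  {"linear": [0,0,-0.006],"delta_rot": [0,0.5,0],"fingers": 0.0},
  {"linear": [0,0,-0.008],"delta_rot": [0,0,0],"fingers": 0.0},
  {"linear": [0,0,-0.008],"delta_rot": [0,0,0],"fingers": 0.0},
  {"linear": [0,0,-0.008],"delta_rot": [0,0,0],"fingers": 0.0},
  {"linear": [0,0,-0.008],"delta_rot": [0,0,0],"fingers": 0.0},
  {"linear": [0,0,-0.005],"delta_rot": [0,0,0],"fingers": 0.0},
  {"linear": [0,0,0],"delta_rot": [0,0,0],"fingers": 0.0},
  {"linear": [0,0,0],"delta_rot": [0,0,0],"fingers": 0.0},
])

```text
clock: 8.25
position: [0.6341, 0.1209, 0.2587]
ee_rot: [0.001, 1.0, 0.0, 0.006]
contact_force: [-0.4, -0.1, -3.0]
width: 0.0065
```

Call:
send_rows([
  {"linear": [0,0,0.004],"delta_rot": [0,-0.7,0],"fingers": 0.0},
  {"linear": [-0.006,0,0],"delta_rot": [0,0,0],"fingers": 0.0},
  {"linear": [-0.01,0,0],"delta_rot": [0,0,0],"fingers": 0.0},
  {"linear": [-0.01,0,0],"delta_rot": [0,0,0],"fingers": 0.0},
  {"linear": [0,0,0],"delta_rot": [0,0,0],"fingers": 0.0},
])

```text
clock: 8.67
position: [0.6054, 0.1207, 0.2527]
ee_rot: [0.001, 1.0, -0.0, -0.002]
contact_force: [-0.9, 0.3, -2.1]
width: 0.0065
```

```bash
python3 - <<'E'
from h import *
s=manip.get_state();print(s["position"],s["contact_force"],s["width"],s["moment"])
im=manip.get_image("side")[:,:,::-1]
cv2.imwrite("pics/c4.png",cv2.resize(im[120:250,210:360],None,fx=4,fy=4,interpolation=2))
E
```

```text
[0.60540603 0.12070019 0.25274053] [-0.85175094  0.3237143  -2.09931752] 0.006468806932289059 [-0.02926636  0.13050135  0.02457984]
```

View pics/c4.png

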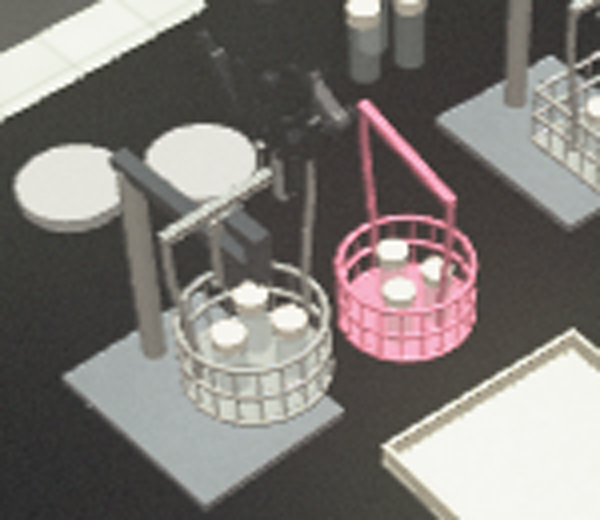

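The bar is above the nose with the basket level, and the keeper has closed again. I'll continue along -x.

Call:
send_rows([
  {"linear": [-0.01,0,0],"delta_rot": [0,0,0],"fingers": 0.0},
  {"linear": [-0.014,0,0],"delta_rot": [0,0,0],"fingers": 0.0},
  {"linear": [-0.016,0,0],"delta_rot": [0,0,0],"fingers": 0.0},
  {"linear": [-0.016,0,0],"delta_rot": [0,0,0],"fingers": 0.0},
  {"linear": [-0.016,0,0],"delta_rot": [0,0,0],"fingers": 0.0},
  {"linear": [-0.016,0,0],"delta_rot": [0,0,0],"fingers": 0.0},
  {"linear": [-0.016,0,0],"delta_rot": [0,0,0],"fingers": 0.0},
  {"linear": [-0.016,0,0],"delta_rot": [0,0,0],"fingers": 0.0},
  {"linear": [-0.012,0,0],"delta_rot": [0,0,0],"fingers": 0.0},
  {"linear": [-0.006,0,0],"delta_rot": [0,0,0],"fingers": 0.0},
  {"linear": [0,0,0],"delta_rot": [0,0,0],"fingers": 0.0},
])

```text
clock: 9.63
position: [0.4619, 0.1206, 0.2519]
ee_rot: [0.001, 1.0, -0.0, 0.002]
contact_force: [0.2, -0.3, -1.6]
width: 0.0062
```

Call:
send_rows([
  {"linear": [-0.003,0.008,0],"delta_rot": [0,0,0],"fingers": 0.0},
  {"linear": [-0.003,0.014,0],"delta_rot": [0,0,0],"fingers": 0.0},
  {"linear": [-0.004,0.018,0],"delta_rot": [0,0,0],"fingers": 0.0},
  {"linear": [-0.004,0.018,0],"delta_rot": [0,0,0],"fingers": 0.0},
  {"linear": [-0.004,0.018,0],"delta_rot": [0,0,0],"fingers": 0.0},
  {"linear": [-0.004,0.018,0],"delta_rot": [0,0,0],"fingers": 0.0},
  {"linear": [-0.003,0.018,0],"delta_rot": [0,0,0],"fingers": 0.0},
  {"linear": [0,0.013,0],"delta_rot": [0,0,0],"fingers": 0.0},
  {"linear": [0,0.008,0],"delta_rot": [0,0,0],"fingers": 0.0},
  {"linear": [0,0,0],"delta_rot": [0,0,0],"fingers": 0.0},
  {"linear": [0,0,0],"delta_rot": [0,0,0],"fingers": 0.0},
])

```text
clock: 10.55
position: [0.4445, -0.0241, 0.2532]
ee_rot: [0.003, 1.0, 0.0, 0.008]
contact_force: [0.5, 0.7, -1.4]
width: 0.006
```

```bash
python3 - <<'E'
from h import *
s=manip.get_state();print(s["position"],s["contact_force"],s["width"],s["moment"])
im=manip.get_image("side")[:,:,::-1]
cv2.imwrite("pics/c5.png",cv2.resize(im[120:290,240:440],None,fx=3.5,fy=3.5,interpolation=2))
E
```

```text
[ 0.44454509 -0.02411561  0.25318217] [ 0.46622504  0.7067298  -1.41191376] 0.006008389693532869 [-0.09481485  0.00869777 -0.0117585 ]
```

View pics/c5.png

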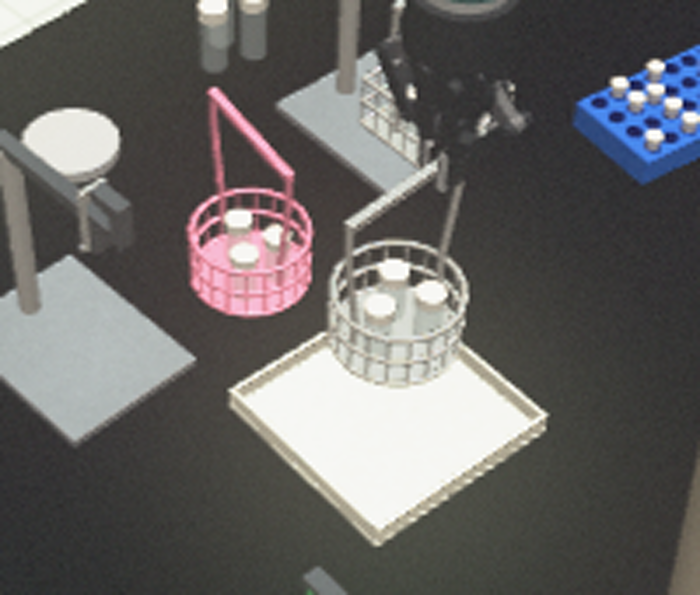

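Call:
send_rows([
  {"linear": [-0.003,-0.005,0.008],"delta_rot": [-0.3,-0.9,0],"fingers": 0.0},
  {"linear": [-0.004,-0.005,0.012],"delta_rot": [0,0,0],"fingers": 0.0},
  {"linear": [0,0,0.014],"delta_rot": [0,0,0],"fingers": 0.0},
  {"linear": [0,0,0.014],"delta_rot": [0,0,0],"fingers": 0.0},
  {"linear": [0,0,0.01],"delta_rot": [0,0,0],"fingers": 0.0},
  {"linear": [0,0,0.006],"delta_rot": [0,0,0],"fingers": 0.0},
  {"linear": [0,0,0],"delta_rot": [0,0,0],"fingers": 0.0},
  {"linear": [0,0,0],"delta_rot": [0,0,0],"fingers": 0.0},
])

```text
clock: 11.27
position: [0.4371, -0.0064, 0.1838]
ee_rot: [0.004, 1.0, 0.004, -0.002]
contact_force: [0.8, 0.7, -0.9]
width: 0.0064
```

Call:
send_rows([
  {"linear": [0,0.004,0.002],"delta_rot": [0.5,0.2,0.4],"fingers": 0.0},
  {"linear": [0,0.003,0.002],"delta_rot": [0,0,0],"fingers": 0.0},
  {"linear": [0,0,0.002],"delta_rot": [0,0,0],"fingers": 0.0},
  {"linear": [0,0,0],"delta_rot": [0,0,0],"fingers": 0.0},
  {"linear": [0,0,0],"delta_rot": [0,0,0],"fingers": 0.0},
])

```text
clock: 11.68
position: [0.4386, -0.0138, 0.179]
ee_rot: [-0.0, 1.0, 0.001, 0.001]
contact_force: [0.3, -0.0, -2.0]
width: 0.0064
```

Call:
send_rows([
  {"linear": [0,0,0.002],"delta_rot": [0,0,0],"fingers": 0.0},
  {"linear": [0,0,0.002],"delta_rot": [0,0,0],"fingers": 0.0},
  {"linear": [0,0,0.001],"delta_rot": [0,0,0],"fingers": 0.0},
  {"linear": [0,0,0],"delta_rot": [0,0,0],"fingers": 0.0},
  {"linear": [0,0,0],"delta_rot": [0,0,0],"fingers": 0.0},
])

```text
clock: 12.1
position: [0.439, -0.0142, 0.1741]
ee_rot: [0.0, 1.0, 0.0, 0.002]
contact_force: [-1.1, -0.8, -2.6]
width: 0.0058
```

Call:
send_rows([
  {"linear": [0,0,0.001],"delta_rot": [0,0,0],"fingers": 0.0},
  {"linear": [0,0,0.001],"delta_rot": [0,0,0],"fingers": 0.0},
  {"linear": [0,0,0],"delta_rot": [0,0,0],"fingers": 0.0},
  {"linear": [0,0,0],"delta_rot": [0,0,0],"fingers": 0.0},
])

```text
clock: 12.43
position: [0.4393, -0.0143, 0.1721]
ee_rot: [0.0, 1.0, 0.0, 0.003]
contact_force: [-0.2, 0.0, -1.5]
width: 0.0065
```

Call:
send_rows([
  {"linear": [0,0,0.001],"delta_rot": [0,0,0],"fingers": 0.0},
  {"linear": [0,0,0.001],"delta_rot": [0,0,0],"fingers": 0.0},
  {"linear": [0,0,0],"delta_rot": [0,0,0],"fingers": 0.0},
])

```text
clock: 12.68
position: [0.4402, -0.015, 0.172]
ee_rot: [0.001, 1.0, 0.001, 0.004]
contact_force: [-0.3, -0.1, -2.6]
width: 0.0064
```

Call:
send_rows([
  {"linear": [0,0,0.001],"delta_rot": [0,0,0],"fingers": 0.0},
  {"linear": [0,0,0.001],"delta_rot": [0,0,0],"fingers": 0.0},
  {"linear": [0,0,0.001],"delta_rot": [0,0,0],"fingers": 0.0},
  {"linear": [0,0,0],"delta_rot": [0,0,0],"fingers": 0.0},
])

```text
clock: 13.02
position: [0.4406, -0.0156, 0.1719]
ee_rot: [0.002, 1.0, 0.001, 0.005]
contact_force: [0.7, 0.4, -1.3]
width: 0.0063
```

```bash
python3 - <<'E'
from h import *
s=manip.get_state();print(s["position"],s["contact_force"],s["width"],s["moment"])
im=manip.get_image("side")[:,:,::-1]
cv2.imwrite("pics/c6.png",cv2.resize(im[150:285,290:440],None,fx=4,fy=4,interpolation=2))
E
```

```text
[ 0.44057122 -0.01556868  0.1719256 ] [ 0.73887834  0.37464122 -1.29160228] 0.006296526288135718 [-0.00605771  0.04199036 -0.0101601 ]
```

View pics/c6.png

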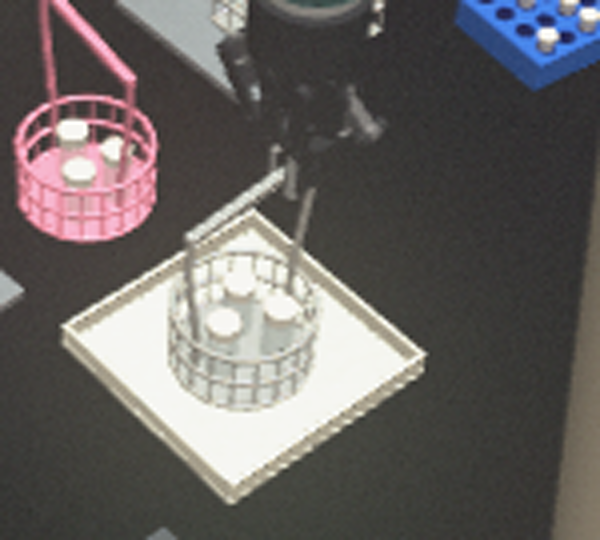

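The height has stalled at 0.172 against a predicted contact height of 0.1717, so the basket stands on the tray floor, roughly central. I'll open the fingers gently.

Call:
send_rows([
  {"linear": [0,0,0],"delta_rot": [0,0,0],"fingers": 0.006},
  {"linear": [0,0,0],"delta_rot": [0,0,0],"fingers": 0.01},
  {"linear": [0,0,0],"delta_rot": [0,0,0],"fingers": 0.016},
  {"linear": [0,0,0],"delta_rot": [0,0,0],"fingers": 0.024},
  {"linear": [0,0,0],"delta_rot": [0,0,0],"fingers": 0.034},
  {"linear": [0,0,0],"delta_rot": [0,0,0],"fingers": 0.044},
  {"linear": [0,0,0],"delta_rot": [0,0,0],"fingers": 0.05},
  {"linear": [0,0,0],"delta_rot": [0,0,0],"fingers": 0.05},
  {"linear": [0,0,0],"delta_rot": [0,0,0],"fingers": 0.05},
], force=20)

```text
clock: 13.82
position: [0.4411, -0.0153, 0.171]
ee_rot: [0.001, 1.0, 0.001, 0.005]
contact_force: [0.2, -0.3, -1.0]
width: 0.0503
```

Call:
send_rows([
  {"linear": [0,0,-0.005],"delta_rot": [0,0,0],"fingers": 0.05},
  {"linear": [0,0,-0.01],"delta_rot": [0,0,0],"fingers": 0.05},
  {"linear": [0,0,-0.015],"delta_rot": [0,0,0],"fingers": 0.05},
  {"linear": [0,0,-0.02],"delta_rot": [0,0,0],"fingers": 0.05},
  {"linear": [0,0,-0.02],"delta_rot": [0,0,0],"fingers": 0.05},
  {"linear": [0,0,-0.02],"delta_rot": [0,0,0],"fingers": 0.05},
  {"linear": [0,0,-0.02],"delta_rot": [0,0,0],"fingers": 0.05},
  {"linear": [0,0,-0.02],"delta_rot": [0,0,0],"fingers": 0.05},
  {"linear": [0,0,-0.01],"delta_rot": [0,0,0],"fingers": 0.05},
  {"linear": [0,0,0],"delta_rot": [0,0,0],"fingers": 0.05},
  {"linear": [0,0,0],"delta_rot": [0,0,0],"fingers": 0.05},
])

```text
clock: 14.73
position: [0.4386, -0.0146, 0.3203]
ee_rot: [0.001, 1.0, 0.001, 0.005]
contact_force: [0.0, 0.2, -1.0]
width: 0.0501
```

```bash
python3 - <<'E'
from h import *
s=manip.get_state();print(s["position"],s["contact_force"],s["width"])
im=manip.get_image("side")[:,:,::-1]
z=im[80:290,220:440].copy()
cv2.imwrite("pics/c7.png",cv2.resize(z,None,fx=2.8,fy=2.8,interpolation=2))
for d in manip.find_in("round_basket","side"): print(np.round(d["extent"]),d["p"])
print("exp bail top ends",[proj("side",(.44,.021+a,.164)).round(1) for a in(-.06,.06)],"floor centre",proj("side",(.437,.021,.004)))
E
```

```text
[ 0.43855819 -0.01463377  0.32030396] [ 0.0354354   0.19954177 -0.99521678] 0.050062176054514414
[293. 148. 326. 212.] 0.88
[334. 187. 368. 252.] 0.77
exp bail top ends [array([368.3, 187.8]), array([336. , 210.9])] floor centre [349.83852202 239.41148323]
```

View pics/c7.png

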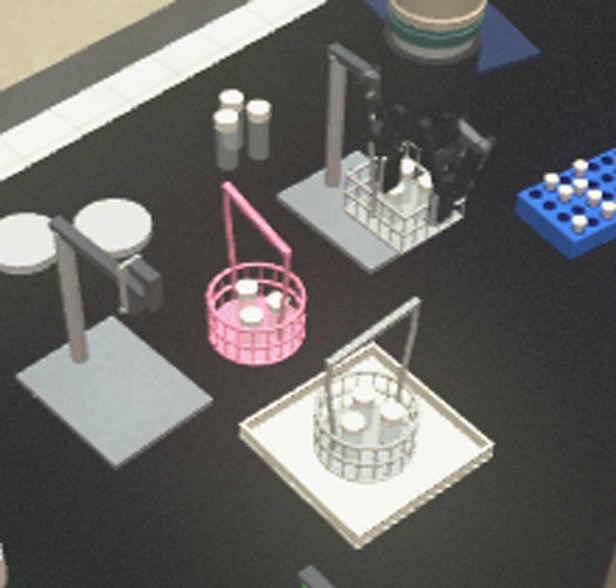

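```bash
python3 -c "
from rig import manip
print(manip.sign_off())"
```

```text
the job is handed in; nothing more can be done
None
```

The round basket is off its hook and standing upright in the middle of the white tray. I handed the job in at about 15 s of the 45 s allowed.

- **Taking it off:** I gripped the bail on its -y half and pushed it about 23 mm to +x. The keeper opened, with about 4 N measured on the tool. I lifted the bail about 50 mm and moved it out over the nose, and the keeper sprang shut again behind it.
- **Setting it down:** I lowered in 1–2 mm steps until the height stopped dropping at 0.172 m, against a predicted contact height of 0.1717 m. Then I opened the fingers slowly and raised the arm clear.
- **Last checks:** In the side camera the basket is upright, and its bail ends lie within about 2 pixels of where a central placing puts them. That leaves it within a few mm of the tray's centre. The square basket still hangs on its hook, and the tool was clear of the basket at 0.32 m.
- **Checks that disagreed:**
  - The finger opening read about 6.4 mm on a bar given as 8 mm.
  - The force reading was too noisy to show the touchdown clearly, so I judged it by the stalled height and the picture.

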